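# Swap the bench tools back onto their own shadow plates

## Robot

A 6-joint arm with a two-finger parallel gripper is mounted at the origin on the work surface. World frame = base frame: x ahead of the robot, y to its left, z up, the work surface at z = 0. Lengths are in mm, angles in rad, forces in N, time in s.
With the tool pointing down it reaches from about 400 to 925 mm from the base axis. Payload 12.5 kg.
Tool frame: the origin (TCP) lies on the front face of the gripper's body, between the roots of the fingers; the fingertips stand 78 mm ahead of it and the grasp point (between the pads) lies 59 mm ahead of it (env.nose_length is the distance from the TCP to the fingertips, in mm); z points along the fingers, y is the line along which they close (so a half turn about z gives the same grasp; the last joint's range is limited). The gripper opens to 95 mm and grips with 3 to 60 N. Pads are 20 mm wide; open, the fingers measure 119 mm over their backs; the gripper's body (75 mm by 180 mm) begins 59 mm behind the grasp point.
Start: joints at [-1.218, 0.491, 1.559, -0, 1.092, -0.106], TCP at [276.817, -560.366, 292.261] pointing down, gripper open.
Joint ranges: [-3.1, 3.1], [-0.84, 2.19], [0.05, 2.79], [-1.13, 4.28], [0.06, 2.93], [-2.69, 2.69]. Speed limits (rad/s): [2.22, 2.22, 2.79, 3.14, 3.14, 3.14].

## Interface

Orientations are given as [roll, pitch, yaw] about the fixed x, y, z axes, in that order (R = Rz(yaw) Ry(pitch) Rx(roll)).
In Python, from cell import env gives the robot as it stands.
- The arm moves only by the tool jog_arm, never from a script. Its argument "motion" is a list of rows, each a list of 7 numbers: the turn, a rotation vector about the tool's x, y, z in degrees, then the shift along the tool's x, y, z in mm, then the finger opening in mm, from 0 to 95.1. In form: [[wx, wy, wz, x, y, z, hand], ...]. A call has 1 to 10 rows; each row shifts and turns the commanded pose from where the row before left it, along the tool's axes as they then stand; what a row does not reach is not made up. A row lasts 1/8 s, in which the tool goes at most 62.5 mm and 10.7 degrees, less where a joint would pass 70% of its speed; a pose out of reach is approached as far as the arm can. A call is refused whole if a number of a shift passes 62.5 or a number of a turn 10.7, either way. A call with a gripper value outside its range is refused whole. The fingers move at their own pace and stop on an object; the grip force is fixed at half the most. Time passes only in rows, so rows that do not move let the fingers close. It gives the time, the measured TCP pose, the force, the opening and the grip force at its end, in the units of the state.
- env.state(): the state, without advancing time (a new reading comes with each control period).
- env.read_camera(name): name is "scene" or "top" or "wrist"; returns a dict with "color" (400x640x3 uint8, red, green, blue), "z_map" (400x640 float32, mm along the optical axis (not along the pixel's ray), 0 where there is no reading), "camera_matrix" (3x3 intrinsics, pixels), "world_to_cam" (4x4, takes a point from world to camera coordinates). Camera axes: x right, y up, looking along -z (the intrinsics and any distortion apply to the point x, -y, -z); pixel columns grow to the right and rows downward; lengths in mm; the calibration is good to about 2 mm. The wrist camera is an equidistant fisheye: a pixel r from the principal point sees the ray r / f radians off the axis. A picture is of the moment at which its call begins.
- env.job_done(): hands the job in; it is judged then, once.
Trained networks look in the newest picture that a camera, given by its name, has taken for a name from the list of things; names that differ only in an ending like _2 or _b are one class to them, and where a whole thing is asked for, a point or a joint stands for the part that bears it (a point fixed in the world has none). Each returns a list of dicts, best first, with "score" (0 to 1); they miss things now and then, are a little off and sometimes report something else, mostly with a low value. They report only what shows in the picture. A call takes as long as a camera call. They do not tell look-alikes from the thing itself.
- env.recognise(camera, thing): "location" ([column, row] in pixels, amid what is visible of it).
The state is a dict: "t": time; "joints": joint angles; "qvel": joint speeds; "tau": joint torques, N m; "eef_pos": TCP position; "tcp_rot": TCP orientation; "ft_force": force on the tool from outside, world axes, zero at the start; "moment": the same for the moment, N m; "opening": opening from 0.0 (shut) to 1.0 (fully open); "grip_force": force on a finger pad.
Only numpy, scipy, OpenCV 4.12 (cv2) and the standard library are available. Lean on these libraries where they do the work, as an engineer would, in place of code of your own. Each camera call takes 0.05 s, during which the arm holds its last target. There are 200 camera calls.

## Task

On this acrylic-finishing bench the suction lifter, the tape dispenser and the engineer's square have been put away on one another's shadow plates. Put each tool on the plate with its own blue silhouette so that it covers the silhouette and lies the way the silhouette lies, setting the tools down rather than dropping them; the bare rubber mat is free if you need to park a tool on the way. Leave the spray bottle and the tape gun where they are.

Things in the scene. Friction and masses are not known exactly. Their poses are not given: they have to be found in the camera images.
- lifter_grip (a point): suction lifter for sheets, standing on its round black rubber cup (diameter 120 mm), a grey hub and, bridging over it on two posts, a straight aluminium handle bar 116 mm long, 26 mm wide, 22 mm high. The point is the middle of the handle bar, on the cup's axis, 74 mm above the underside; the tool's top is at 85 mm. x runs along the bar, z is up. Under the bar there are at least 24 mm of free air down to the cam lever and hub over the middle 80 mm of its length. 450 g nominal
- dispenser_center (a point): grey weighted bench tape dispenser, base 160 x 56 mm, with a small tan tape roll (60 mm diameter) between two side cheeks and a steel cutting blade on the front end. The point is the middle of the base plan, 38 mm above the underside. x is the long axis towards the cutter, z is up. At the point's x the cheeks make flat sides 56 mm apart (along y) from the bottom up to 62 mm; the roll's top, 24 mm behind the point, is at 77 mm. 650 g nominal
- square_stock (a point): steel engineer's square lying flat: thick stock 104 mm long (along its y), 28 mm wide (along its x), 18 mm high; thin blade 28 mm wide, 3 mm thick, standing out 122 mm in +x from the stock's +y end (blade centre line at y = +38 mm, its underside 7.5 mm above the stock's underside), making an L. The point is the middle of the stock, 9 mm above its underside; z is up. 420 g nominal, the centre of mass about 12 mm in +x and 6 mm in +y from the point
- square_tip (a point): the free end of the square's blade, on its centre line: at (+136, +38, 0) mm from the middle of the stock in the square's own axes
- lifter_place (a point): shadow plate with a blue round silhouette (126 mm) in the middle: the suction lifter's place. All three plates are fixed white plates 200 mm (x) x 150 mm (y), 4 mm thick, screwed to the bench. The point is the middle of the silhouette and of the plate, on its top face; x along the plate's long side
- dispenser_place (a point): shadow plate with a blue oblong silhouette (166 x 62 mm, long along x) in the middle: the tape dispenser's place. The point is the middle of the silhouette and of the plate, on its top face
- square_place (a point): shadow plate with a blue L silhouette: the engineer's square's place. The point is where the middle of the stock belongs, on the plate's top face; the plate's centre lies 61 mm from it in +x. x points the way the blade must point, y towards the stock end that carries the blade
- mat: bare black rubber mat 180 mm (x) x 140 mm (y), 3 mm thick, fixed: the free spot. Origin at the middle of its underside, on the bench
- bottle_mid (a point): white trigger spray bottle, 66 mm diameter, 201 mm high; bystander beyond the plates. The point is on its axis 100 mm up
- tapegun_roll (a point): tape gun lying on its side: tan tape roll 92 mm diameter in a steel frame with a red hub, 60 mm high, grey handle reaching 165 mm from the roll's axis in -x, cutter end 79 mm in +x; bystander beyond the plates. The point is on the roll's axis 28 mm up
Not all that is in view belongs to the job. Leave any pink look-alike of the part that bears dispenser_center alone.

How it is judged:
By the outcome, as a careful person would: the job done as asked, in the order asked, and still so for the second after the job is handed in, with the robot touching nothing.
It also fails if it takes over 112 s, if anything falls off the work surface, if the arm or the gripper's body presses on something with over 40 N, if the wrist force passes 120 N, or if a joint passes its speed limit or range.

## Working session

There is one attempt and no reset: what is moved stays moved. The work goes in short steps, Python scripts to look and compute and a tool call to move; the robot and the scene stay as the last step left them, time stands still between calls to the robot, and variables do not carry over. Pictures are saved under pics/ and viewed, at most 14 in all, crops included, and the job is handed in when it is done.

Besides the shell and the picture viewer there is one more tool, called as name(argument=value, ...) on one line, values as JSON. jog_arm: Moves the arm, as the interface text tells. Its arguments: {"type":"object","properties":{"motion":{"type":"array"}},"required":["motion"]}

```bash
ls; mkdir -p pics; python3 - <<'E'
from cell import env
import cv2,numpy as np
s=env.state();print(s['t'],s['eef_pos'],s['tcp_rot'],s['opening'])
for c in['top','scene']:
    r=env.read_camera(c);cv2.imwrite(f'pics/{c}0.png',r['color'][:,:,::-1]);np.savez(f'{c}0.npz',**r)
    print(c,r['camera_matrix'].tolist(),np.round(r['world_to_cam'],3).tolist())
    for n in['lifter_grip','dispenser_center','square_stock','square_tip','lifter_place','dispenser_place','square_place','mat','bottle_mid','tapegun_roll']:
        print(n,[(round(d['score'],2),np.round(d['location']).tolist()) for d in env.recognise(c,n)][:3])
E
```

```text
pics
0.0 [ 276.76264861 -560.22050572  291.67617199] [-3.14050600e+00 -1.25007084e-04  4.58810032e-01] 0.9981000534009391
top [[482.61359320971206, 0.0, 319.09664313099694], [0.0, 482.61359320971206, 194.4517861894386], [0.0, 0.0, 1.0]] [[-0.026, -1.0, -0.013, 27.593], [0.997, -0.027, 0.077, -554.655], [-0.077, -0.011, 0.997, -1118.544], [0.0, 0.0, 0.0, 1.0]]
lifter_grip [(0.71, [373.0, 201.0])]
dispenser_center [(0.71, [270.0, 99.0]), (0.67, [274.0, 293.0]), (0.64, [276.0, 192.0])]
square_stock [(0.59, [463.0, 237.0])]
square_tip [(0.63, [460.0, 236.0])]
lifter_place [(0.75, [479.0, 216.0])]
dispenser_place [(0.58, [354.0, 187.0])]
square_place [(0.76, [288.0, 192.0])]
mat [(0.8, [179.0, 225.0])]
bottle_mid [(0.58, [192.0, 121.0])]
tapegun_roll [(0.79, [447.0, 113.0]), (0.74, [373.0, 202.0]), (0.59, [462.0, 236.0])]
scene [[486.7277348029261, 0.0, 316.9170300085851], [0.0, 486.7277348029261, 198.1397603655658], [0.0, 0.0, 1.0]] [[0.132, 0.991, 0.015, -80.109], [-0.841, 0.104, 0.532, 411.303], [0.525, -0.083, 0.847, -1746.748], [0.0, 0.0, 0.0, 1.0]]
lifter_grip [(0.89, [271.0, 211.0])]
dispenser_center [(0.92, [345.0, 148.0]), (0.85, [368.0, 286.0]), (0.76, [353.0, 210.0])]
square_stock [(0.56, [200.0, 194.0])]
square_tip [(0.6, [202.0, 195.0])]
lifter_place [(0.57, [190.0, 217.0])]
dispenser_place [(0.95, [283.0, 225.0])]
square_place [(0.87, [341.0, 219.0])]
mat [(0.68, [418.0, 187.0])]
bottle_mid [(0.82, [430.0, 241.0])]
tapegun_roll [(0.58, [216.0, 284.0])]
```

View pics/top0.png

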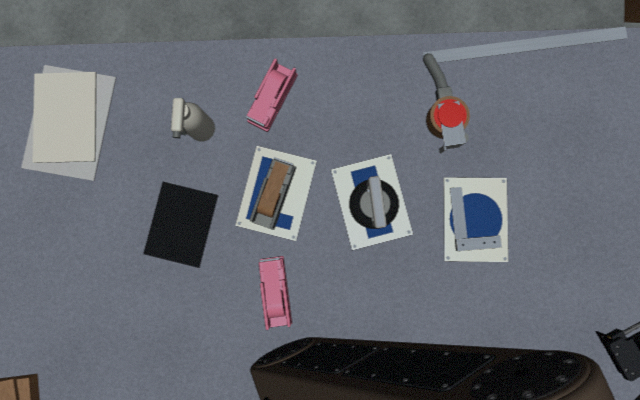

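View pics/scene0.png

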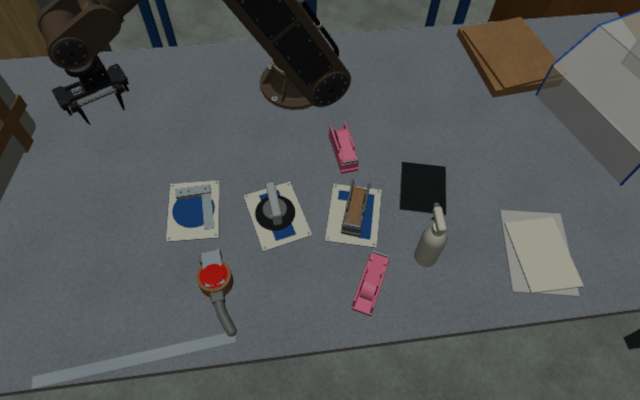

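Top view: the dispenser sits on the L plate (276,192), the lifter on the oblong plate (373,201) and the square on the round plate (475,219). The mat at (181,224) is free, and the two pink dispensers are decoys. Next I measure poses from colour and depth.

```bash
cat > h.py <<'E'
import numpy as np,cv2
from cell import env
def cloud(r):
    K,T,z=r['camera_matrix'],r['world_to_cam'],r['z_map'].astype(float)
    v,u=np.mgrid[:400,:640]
    P=np.stack([(u-K[0,2])/K[0,0]*z,-(v-K[1,2])/K[1,1]*z,-z],-1)
    return (P-T[:3,3])@T[:3,:3]       # R^T (P-t)
def px2plane(r,uv,h):
    K,T=r['camera_matrix'],r['world_to_cam'];uv=np.atleast_2d(np.asarray(uv,float))
    d=np.stack([(uv[:,0]-K[0,2])/K[0,0],-(uv[:,1]-K[1,2])/K[1,1],-np.ones(len(uv))],-1)@T[:3,:3]
    c=-T[:3,:3].T@T[:3,3]
    return (c+d*((h-c[2])/d[:,2])[:,None])[:,:2]
def rect(p):
    (c,(w,h),a)=cv2.minAreaRect(p.astype(np.float32))
    if h>w: w,h,a=h,w,a+90
    a=(a+90)%180-90
    return np.round([*c,w,h,a],1)
def plates(r,cen):
    "plate poses from the white mask: hull of the component(s) within 110 mm of the rough centre"
    c=r['color'].astype(int);m=((c.min(2)>150)).astype(np.uint8)
    v,u=np.nonzero(m);xy=px2plane(r,np.c_[u,v],4);out=[]
    for q in cen: out.append(rect(xy[np.hypot(*(xy-q).T)<128]))
    return out
E
python3 - <<'E'
from h import *
for c,P in [('top',[(276,193),(373,202),(476,219)]),('scene',[(353,215),(278,215),(193,210)])]:
    r=dict(np.load(c+'0.npz'));cen=px2plane(r,P,4);print(c)
    for n,p in zip(['sqP','dispP','lifP'],plates(r,cen)): print(n,p)
    C=cloud(r).reshape(-1,3);ok=(r['z_map']>0).ravel()
    print('bench z',np.percentile(C[ok][np.abs(C[ok][:,2])<15][:,2],[5,50,95]))
    for n,q,lo,hi in [('disp',cen[0],40,95),('disp60',cen[0],58,70),('lifbar',cen[1],76,100),('cup',cen[1],14,100),('stock',cen[2],18.5,35),('sq',cen[2],9.5,35)]:
        p=C[ok&(np.hypot(*(C[:,:2]-q).T)<130)&(C[:,2]>lo)&(C[:,2]<hi)]
        print(n,len(p),rect(p[:,:2]) if len(p)>4 else '', np.round(np.median(p,0),1) if len(p) else '', p[:,2].max().round(1) if len(p) else '')
    if c=='top':
        m=(r['color'].max(2)<40).astype(np.uint8);v,u=np.nonzero(m);xy=px2plane(r,np.c_[u,v],3)
        xy=xy[np.hypot(*(xy-px2plane(r,(181,224),3)[0]).T)<125];print('mat',rect(xy))
r=dict(np.load('top0.npz'));M=[]
i=cv2.resize(r['color'][140:270,225:520,::-1],None,fx=2.7,fy=2.7,interpolation=cv2.INTER_CUBIC);cv2.imwrite('pics/crop.png',i)
E
```

```text
top
sqP [564.  117.5 199.  150.3 -15.7]
dispP [ 536.6 -111.1  199.1  150.8   13.1]
lifP [ 487.6 -357.8  197.6  148.8   -1.7]
bench z [-3.73144465  0.17395844  6.084599  ]
disp 1500 [560.7 119.5 156.   56.4 -20.6] [565.6 115.2  66.7] 85.4
disp60 726 [561.3 119.5 154.9  56.2 -20.4] [583.6 109.5  65. ] 70.0
lifbar 614 [ 531.4 -116.9  116.    26.3    5.6] [ 530.1 -116.2   87.7] 94.9
cup 1738 [ 531.3 -116.2  113.7  113.2  -65.3] [ 530.2 -110.7   32.3] 94.9
stock 518 [ 490.5 -352.9  146.4  104.5    3.6] [ 431.9 -354.7   21.5] 27.2
sq 1186 [ 482.5 -356.8  188.1  134.5    1.9] [ 449.1 -323.1   17.1] 27.2
mat [494.6 347.8 176.5 136.1 -15.2]
scene
sqP [0. 0. 0. 0. 0.]
dispP [0. 0. 0. 0. 0.]
lifP [0. 0. 0. 0. 0.]
bench z [-3.74378184  1.08800491  7.16785587]
disp 821 [561.7 118.  157.2  56.  -20.6] [578.5 111.6  66.9] 90.1
disp60 387 [561.7 118.  157.2  56.  -20.6] [595.5 105.6  65. ] 70.0
lifbar 326 [ 533.5 -118.1  118.6   26.     5.7] [ 537.5 -118.1   88.7] 97.0
cup 1072 [ 534.8 -119.8  114.8  113.1  -34. ] [ 542.6 -119.6   32.3] 97.0
stock 311 [ 490.8 -354.6  151.   103.2    3.7] [ 435.2 -352.1   22.3] 30.1
sq 770 [ 491.4 -358.7  195.2  144.9   -1.2] [ 453.4 -327.1   16.9] 30.1
```

View pics/crop.png

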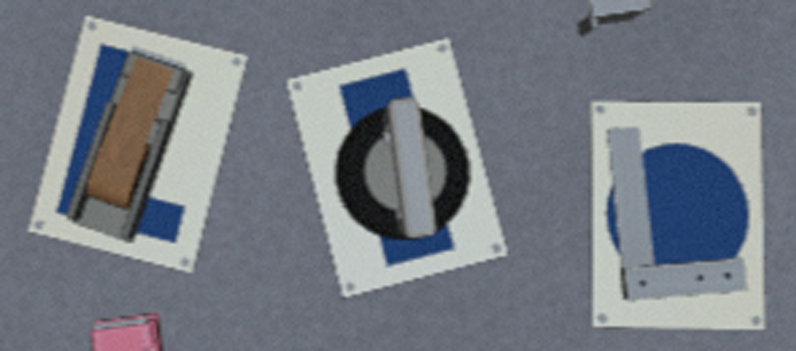

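```bash
cat >> h.py <<'E'
def goto(x,y,z,yaw,step=50.):
    "print wz (deg) and, after that turn, the shift in tool axes, with row counts"
    s=env.state();p=np.array(s['eef_pos']);ps=np.degrees(s['tcp_rot'][2])
    d=np.array([x,y,z])-p;t=np.radians(yaw);dw=(ps-yaw+180)%360-180
    c=np.array([d[0]*np.cos(t)+d[1]*np.sin(t),d[0]*np.sin(t)-d[1]*np.cos(t),-d[2]])
    n=max(1,int(np.ceil(np.abs(c).max()/step)));m=max(1,int(np.ceil(abs(dw)/9)))
    print('t %.2f pos'%s['t'],p.round(1),'rpy',np.degrees(s['tcp_rot']).round(2),'open %.3f F'%s['opening'],np.round(s['ft_force'],1),'grip',round(float(s['grip_force']),1))
    print('turn wz %.2f = %d x %.2f | shift'%(dw,m,dw/m),c.round(1),'= %d x'%n,(c/n).round(2))
E
python3 -c "
from h import *
goto(561.3,119,200,-20.6)"
```

```text
t 1.10 pos [ 276.8 -560.4  292.3] rpy [180.     0.    26.29] open 1.002 F [-0.9  0.4 -0.8] grip 0.0
turn wz 46.89 = 6 x 7.81 | shift [  27.3 -736.    92.3] = 15 x [  1.82 -49.07   6.15]
```

jog_arm(motion=[[0,0,9.4,0,0,10,95],[0,0,9.4,0,0,10,95],[0,0,9.4,0,0,10,95],[0,0,9.4,0,0,10,95],[0,0,9.3,0,0,10,95],[0,0,0,2,-50,0,95],[0,0,0,2,-50,0,95],[0,0,0,2,-50,0,95],[0,0,0,2,-50,0,95],[0,0,0,2,-50,0,95]])

```text
t: 2.35
eef_pos: [374.6, -328.5, 242.4]
tcp_rot: [3.141, -0.0, -0.36]
ft_force: [1.0, 0.3, 0.1]
opening: 1.001
grip_force: 0.0
```

jog_arm(motion=[[0,0,0,2,-50,0,95],[0,0,0,2,-50,0,95],[0,0,0,2,-50,0,95],[0,0,0,2,-50,0,95],[0,0,0,2,-50,0,95],[0,0,0,2,-50,0,95],[0,0,0,2,-50,0,95],[0,0,0,2,-50,0,95],[0,0,0,2,-50,20,95],[0,0,0,1,-36,22,95]])

```text
t: 3.6
eef_pos: [563.8, 120.3, 200.0]
tcp_rot: [-3.141, -0.001, -0.359]
ft_force: [0.9, -0.6, 0.4]
opening: 1.0
grip_force: 0.0
```

```bash
cat >> h.py <<'E'
def shot(cam,name):
    r=env.read_camera(cam);cv2.imwrite(f'pics/{name}.png',r['color'][:,:,::-1]);np.savez(name+'.npz',**r);return r
E
python3 -c "
from h import *
r=shot('wrist','w1')
goto(561.3,119,101,-20.6)"
```

```text
t 3.65 pos [563.9 122.8 197.1] rpy [ 1.7999e+02  9.0000e-02 -2.0500e+01] open 1.001 F [-3.2  1.6 -2.8] grip 0.0
turn wz 0.10 = 1 x 0.10 | shift [-1.1  4.5 96.1] = 2 x [-0.55  2.23 48.05]
```

View pics/w1.png

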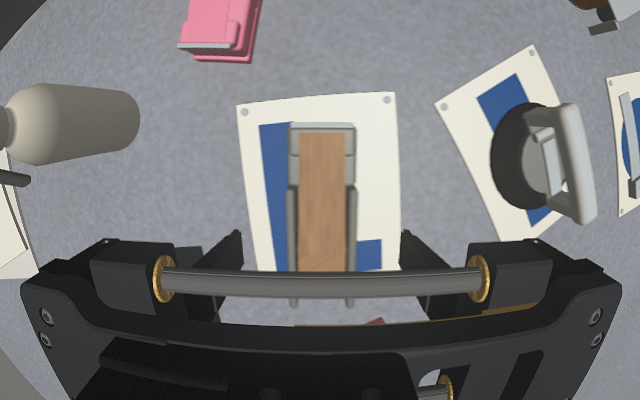

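The dispenser lies centred between the open fingers at column 321, with the cutter end away from the robot. Descending.

jog_arm(motion=[[0,0,0,0,0,35,95],[0,0,0,0,0,35,95],[0,0,0,-1.5,0,20,95],[0,0,0,0,0,9,95],[0,0,0,0,0,0,95],[0,0,0,0,0,0,95]])

```text
t: 4.4
eef_pos: [562.1, 118.8, 102.1]
tcp_rot: [-3.141, -0.001, -0.36]
ft_force: [0.4, -0.9, 0.8]
opening: 1.005
grip_force: 0.0
```

```bash
python3 -c "
from h import *
goto(561.3,119,101,-20.6)"
```

```text
t 4.40 pos [562.1 118.8 102.1] rpy [-1.7997e+02 -7.0000e-02 -2.0620e+01] open 1.005 F [ 0.4 -0.9  0.8] grip 0.0
turn wz -0.02 = 1 x -0.02 | shift [-0.8  0.1  1.1] = 1 x [-0.78  0.1   1.08]
```

jog_arm(motion=[[0,0,0,0,0,0,30],[0,0,0,0,0,0,30],[0,0,0,0,0,0,30],[0,0,0,0,0,0,30],[0,0,0,0,0,0,30],[0,0,0,0,0,0,30]])

```text
t: 5.15
eef_pos: [561.7, 118.9, 101.3]
tcp_rot: [-3.142, -0.0, -0.36]
ft_force: [1.3, 0.8, 0.7]
opening: 0.59
grip_force: 30.0
```

jog_arm(motion=[[0,0,0,0,0,-10,30],[0,0,0,0,0,-20,30],[0,0,0,0,0,-30,30],[0,0,0,0,0,-30,30],[0,0,0,0,0,-20,30],[0,0,0,0,0,0,30]])

```text
t: 5.9
eef_pos: [561.7, 118.8, 212.4]
tcp_rot: [-3.141, -0.002, -0.36]
ft_force: [0.7, -0.4, -8.2]
opening: 0.584
grip_force: 30.0
```

```bash
python3 -c "
from h import *
goto(494.6,347.8,210,-15.2)"
```

```text
t 5.90 pos [561.7 118.8 212.4] rpy [-1.7996e+02 -1.0000e-01 -2.0610e+01] open 0.584 F [ 0.7 -0.4 -8.2] grip 30.0
turn wz -5.41 = 1 x -5.41 | shift [-124.8 -203.4    2.4] = 5 x [-24.96 -40.68   0.48]
```

jog_arm(motion=[[0,0,-5.4,0,0,0,30],[0,0,0,-21,-34,0,30],[0,0,0,-21,-34,0,30],[0,0,0,-21,-34,0,30],[0,0,0,-21,-34,0,30],[0,0,0,-21,-34,0,30],[0,0,0,-20,-33,10,30],[0,0,0,0,0,30,30],[0,0,0,0,0,30,30],[0,0,0,0,0,30,30]])

```text
t: 7.15
eef_pos: [493.6, 347.3, 108.9]
tcp_rot: [3.14, 0.002, -0.265]
ft_force: [-0.1, 0.2, -7.4]
opening: 0.591
grip_force: 30.0
```

jog_arm(motion=[[0,0,0,0,0,5,30],[0,0,0,0,0,3,30],[0,0,0,0,0,0,30],[0,0,0,0,0,0,30]])

```text
t: 7.65
eef_pos: [494.6, 347.6, 104.1]
tcp_rot: [-3.141, -0.001, -0.266]
ft_force: [0.2, -0.7, -6.7]
opening: 0.589
grip_force: 30.0
```

jog_arm(motion=[[0,0,0,0,0,1.5,30],[0,0,0,0,0,1,30],[0,0,0,0,0,0,30],[0,0,0,0,0,0,30]])

```text
t: 8.15
eef_pos: [494.4, 347.5, 100.7]
tcp_rot: [3.142, -0.0, -0.266]
ft_force: [-0.3, -0.5, -7.6]
opening: 0.589
grip_force: 30.0
```

jog_arm(motion=[[0,0,0,0,0,1,30],[0,0,0,0,0,0,30]])

```text
t: 8.4
eef_pos: [494.4, 347.5, 100.3]
tcp_rot: [-3.141, -0.0, -0.265]
ft_force: [-1.9, -1.0, 3.5]
opening: 0.586
grip_force: 30.0
```

Contact. Release, rise, and head for the square.

jog_arm(motion=[[0,0,0,0,0,0,92],[0,0,0,0,0,0,92],[0,0,0,0,0,0,92],[0,0,0,0,0,0,92],[0,0,0,0,0,-20,92],[0,0,0,0,0,-30,92],[0,0,0,0,0,-40,92],[0,0,0,0,0,-40,92]])

```text
t: 9.4
eef_pos: [494.2, 347.5, 230.8]
tcp_rot: [3.141, 0.0, -0.265]
ft_force: [0.9, 0.4, -0.6]
opening: 0.963
grip_force: 0.0
```

```bash
python3 - <<'E'
from h import *
r=shot('top','t1')
print(plates(r,[(564,117.5)]))
C=cloud(r).reshape(-1,3);ok=(r['z_map']>0).ravel()
p=C[ok&(np.hypot(*(C[:,:2]-[494,348]).T)<130)&(C[:,2]>45)&(C[:,2]<90)];print('disp on mat (gripper may be above)',rect(p[:,:2]))
# square: gradient-free: grey steel pixels by height; fit by rendering an L to the height map
from scipy.optimize import minimize
for nm in ['top0','scene0']:
    r=dict(np.load(nm+'.npz'));C=cloud(r).reshape(-1,3);ok=(r['z_map']>0).ravel()
    p=C[ok&(np.hypot(*(C[:,:2]-[487,-357]).T)<120)&(C[:,2]>-3)&(C[:,2]<35)]
    z0=np.median(p[p[:,2]<8][:,2])
    def cost(q):
        a=np.radians(q[2]);d=p[:,:2]-q[:2];u=d[:,0]*np.cos(a)+d[:,1]*np.sin(a);v=-d[:,0]*np.sin(a)+d[:,1]*np.cos(a)
        s=lambda e:1/(1+np.exp(-e/1.0))
        st=s(14-abs(u))*s(52-abs(v));bl=s(68-abs(u-68))*s(14-abs(v-38))*(1-st)
        return np.mean(np.abs(p[:,2]-z0-18*st-10.5*bl))
    b=min((minimize(cost,[430+i,-357+j,3.6],method='Nelder-Mead') for i in(-3,3) for j in(-3,3)),key=lambda m:m.fun);print(nm,b.x.round(1),b.fun,z0)
goto(430,-357,240,93.6)
E
```

```text
[array([563.9, 117.4, 199.2, 150.5, -15.7])]
disp on mat (gripper may be above) [493.1 346.9 155.1  56.9 -15.4]
top0 [ 431.5 -357.8    3.1] 2.3351254393831247 2.4875115282160785
scene0 [ 431.1 -358.8    3.5] 2.8167883309984427 3.1934754563182652
t 9.45 pos [495.4 348.2 236.1] rpy [-179.73   -0.29  -15.21] open 0.967 F [ 1.8 -0.   3.8] grip 0.0
turn wz -108.81 = 13 x -8.37 | shift [-699.7 -109.6   -3.9] = 14 x [-49.98  -7.83  -0.28]
```

jog_arm(motion=[[0,0,-10,0,0,0,92],[0,0,-10,0,0,0,92],[0,0,-10,0,0,0,92],[0,0,-10,0,0,0,92],[0,0,-10,0,0,0,92],[0,0,-10,0,0,0,92],[0,0,-10,0,0,0,92],[0,0,-10,0,0,0,92],[0,0,-10,0,0,0,92],[0,0,-10,0,0,0,92]])

```text
t: 10.7
eef_pos: [494.3, 347.5, 229.5]
tcp_rot: [3.142, 0.0, 1.486]
ft_force: [-0.0, -0.0, 0.8]
opening: 0.966
grip_force: 0.0
```

jog_arm(motion=[[0,0,-8.6,0,0,0,92],[0,0,0,-50,-8,0,92],[0,0,0,-50,-8,0,92],[0,0,0,-50,-8,0,92],[0,0,0,-50,-8,0,92],[0,0,0,-50,-8,0,92],[0,0,0,-50,-8,0,92],[0,0,0,-50,-8,0,92],[0,0,0,-50,-8,0,92],[0,0,0,-50,-8,0,92]])

```text
t: 11.95
eef_pos: [448.7, -107.6, 229.8]
tcp_rot: [3.141, 0.0, 1.63]
ft_force: [0.6, -0.1, -0.9]
opening: 0.967
grip_force: 0.0
```

jog_arm(motion=[[0,0,0,-50,-8,0,92],[0,0,0,-50,-8,0,92],[0,0,0,-50,-8,0,92],[0,0,0,-50,-8,0,92],[0,0,0,0,0,25,92],[0,0,0,0,0,25,92],[0,0,0,0,0,0,92],[0,0,0,0,0,0,92]])

```text
t: 12.95
eef_pos: [429.2, -307.6, 180.4]
tcp_rot: [3.141, 0.001, 1.63]
ft_force: [-0.6, -1.8, 0.9]
opening: 0.971
grip_force: 0.0
```

```bash
python3 -c "
from h import *
shot('wrist','w2')
goto(431.3,-358.2,85,93.4)"
```

```text
t 13.00 pos [ 429.3 -307.6  180.7] rpy [1.7994e+02 6.0000e-02 9.3400e+01] open 0.970 F [-0.3 -0.   0.1] grip 0.0
turn wz 0.00 = 1 x 0.00 | shift [-50.6  -1.   95.7] = 2 x [-25.31  -0.48  47.84]
```

View pics/w2.png

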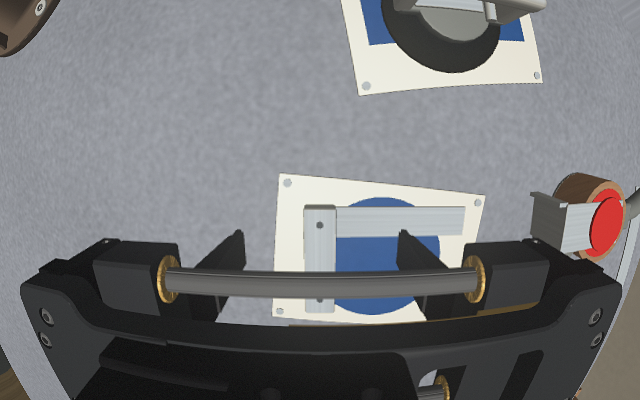

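The stock (column 320) is centred between the fingers. I still have 50 mm to go sideways before descending.

jog_arm(motion=[[0,0,0,-50.5,-1,0,92],[0,0,0,0,0,30,92],[0,0,0,0,0,30,92],[0,0,0,0,0,20,92],[0,0,0,0,0,10,92],[0,0,0,0,0,4,92],[0,0,0,0,0,0,92],[0,0,0,0,0,0,92]])

```text
t: 14.0
eef_pos: [431.1, -358.1, 86.5]
tcp_rot: [3.141, 0.001, 1.63]
ft_force: [-0.0, 0.7, 1.0]
opening: 0.967
grip_force: 0.0
```

```bash
python3 -c "
from h import *
goto(431.3,-358.2,85,93.4)"
```

```text
t 14.00 pos [ 431.1 -358.1   86.5] rpy [1.7996e+02 5.0000e-02 9.3390e+01] open 0.967 F [-0.   0.7  1. ] grip 0.0
turn wz -0.01 = 1 x -0.01 | shift [-0.1  0.2  1.5] = 1 x [-0.07  0.19  1.46]
```

jog_arm(motion=[[0,0,0,0,0,2,92],[0,0,0,0,0,0,10],[0,0,0,0,0,0,10],[0,0,0,0,0,0,10],[0,0,0,0,0,0,10],[0,0,0,0,0,0,10],[0,0,0,0,0,0,10],[0,0,0,0,0,0,10],[0,0,0,0,0,0,10],[0,0,0,0,0,0,10]])

```text
t: 15.25
eef_pos: [430.9, -358.0, 83.7]
tcp_rot: [3.142, 0.0, 1.63]
ft_force: [0.8, -0.6, 0.1]
opening: 0.291
grip_force: 30.0
```

jog_arm(motion=[[0,0,0,0,0,0,10],[0,0,0,0,0,-5,10],[0,0,0,0,0,-15,10],[0,0,0,0,0,-30,10],[0,0,0,0,0,-40,10],[0,0,0,0,0,-35,10],[0,0,0,0,0,0,10]])

```text
t: 16.12
eef_pos: [431.3, -358.3, 211.7]
tcp_rot: [3.138, 0.004, 1.63]
ft_force: [-0.6, -0.3, -4.1]
opening: 0.292
grip_force: 30.0
```

```bash
python3 -c "
from h import *
goto(505.3,134,205,74.3)"
```

```text
t 16.12 pos [ 431.3 -358.3  211.7] rpy [179.81   0.23  93.39] open 0.292 F [-0.6 -0.3 -4.1] grip 30.0
turn wz 19.09 = 3 x 6.36 | shift [494.  -62.    6.7] = 10 x [49.4  -6.2   0.67]
```

jog_arm(motion=[[0,0,6.4,0,0,0,10],[0,0,6.4,0,0,0,10],[0,0,6.3,0,0,0,10],[0,0,0,49,-6,0,10],[0,0,0,49,-6,0,10],[0,0,0,49,-6,0,10],[0,0,0,49,-6,0,10],[0,0,0,49,-6,0,10],[0,0,0,49,-6,0,10],[0,0,0,49,-6,0,10]])

```text
t: 17.38
eef_pos: [482.9, -14.8, 207.8]
tcp_rot: [-3.14, 0.0, 1.296]
ft_force: [1.4, -0.8, -3.4]
opening: 0.291
grip_force: 30.0
```

jog_arm(motion=[[0,0,0,49,-6,0,10],[0,0,0,49,-6,0,10],[0,0,0,49,-6,0,10],[0,0,0,4,-2,0,10],[0,0,0,0,0,35,10],[0,0,0,0,0,35,10],[0,0,0,0,0,25,10],[0,0,0,0,0,10,10],[0,0,0,0,0,0,10],[0,0,0,0,0,0,10]])

```text
t: 18.62
eef_pos: [505.3, 134.2, 104.5]
tcp_rot: [3.141, -0.0, 1.296]
ft_force: [-0.6, 0.1, -4.1]
opening: 0.288
grip_force: 30.0
```

```bash
python3 -c "
from h import *
shot('top','t2')
shot('wrist','w3')
goto(505.3,134,84,74.3)"
```

```text
t 18.73 pos [505.3 134.3 104.6] rpy [ 1.7992e+02 -3.0000e-02  7.4280e+01] open 0.290 F [-0.2  0.1 -3.2] grip 30.0
turn wz -0.02 = 1 x -0.02 | shift [-0.3  0.1 20.6] = 1 x [-0.32  0.12 20.56]
```

View pics/w3.png

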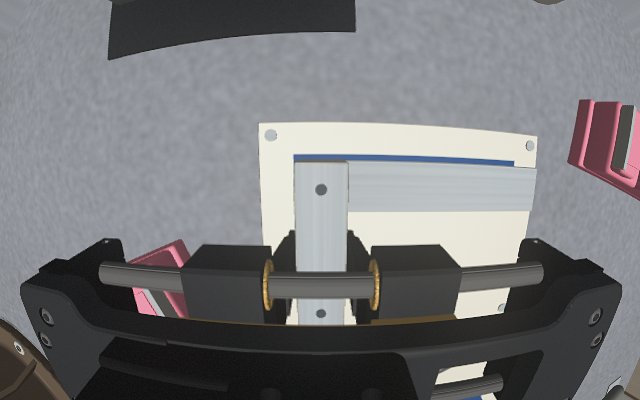

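The square hangs aligned over its L silhouette, with only a thin perspective-driven blue line left at row 157. Lowering.

jog_arm(motion=[[0,0,0,0,0,10,10],[0,0,0,0,0,6,10],[0,0,0,0,0,2.5,10],[0,0,0,0,0,1,10],[0,0,0,0,0,0,10],[0,0,0,0,0,0,10]])

```text
t: 19.48
eef_pos: [505.1, 134.4, 84.4]
tcp_rot: [3.141, -0.0, 1.297]
ft_force: [0.4, 0.0, -4.5]
opening: 0.294
grip_force: 30.0
```

jog_arm(motion=[[0,0,0,0,0,0.7,10],[0,0,0,0,0,0,10],[0,0,0,0,0,0,10]])

```text
t: 19.85
eef_pos: [505.1, 134.4, 83.7]
tcp_rot: [3.141, -0.0, 1.297]
ft_force: [-1.0, 0.4, 0.9]
opening: 0.293
grip_force: 30.0
```

Contact. Open, rise, and check with the top camera.

jog_arm(motion=[[0,0,0,0,0,0,60],[0,0,0,0,0,0,60],[0,0,0,0,0,0,60],[0,0,0,0,0,-20,60],[0,0,0,0,0,-40,60],[0,0,0,0,0,-40,60],[0,0,0,0,0,-40,60]])

```text
t: 20.72
eef_pos: [504.8, 134.3, 224.8]
tcp_rot: [3.142, 0.0, 1.296]
ft_force: [0.4, -0.3, 0.1]
opening: 0.63
grip_force: 0.0
```

```bash
python3 -c "
from h import *
goto(532.2,-117.3,230,5.6)"
```

```text
t 20.73 pos [504.8 134.3 224.8] rpy [180.     0.    74.28] open 0.630 F [ 0.4 -0.3  0.1] grip 0.0
turn wz 68.68 = 8 x 8.59 | shift [  2.7 253.1  -5.2] = 6 x [ 0.44 42.18 -0.86]
```

jog_arm(motion=[[0,0,9.8,0,0,0,70],[0,0,9.8,0,0,0,70],[0,0,9.8,0,0,0,70],[0,0,9.8,0,0,0,70],[0,0,9.8,0,0,0,70],[0,0,9.8,0,0,0,70],[0,0,9.9,0,0,0,70],[0,0,0,0.5,51,0,70],[0,0,0,0.5,51,0,70],[0,0,0,0.5,51,0,70]])

```text
t: 21.98
eef_pos: [521.4, -19.2, 223.6]
tcp_rot: [3.141, -0.0, 0.098]
ft_force: [0.6, 0.7, 1.1]
opening: 0.741
grip_force: 0.0
```

jog_arm(motion=[[0,0,0,0.5,50,0,70],[0,0,0,0.5,50,0,70],[0,0,0,0,0,0,70],[0,0,0,0,0,0,70]])

```text
t: 22.48
eef_pos: [531.8, -116.9, 223.4]
tcp_rot: [-3.141, 0.0, 0.097]
ft_force: [-0.8, 0.4, -0.1]
opening: 0.736
grip_force: 0.0
```

```bash
python3 - <<'E'
from h import *
goto(532.2,-117.3,137,5.6)
r=shot('top','t3');shot('wrist','w4')
i=cv2.resize(r['color'][130:270,130:350,::-1],None,fx=3,fy=3,interpolation=cv2.INTER_CUBIC)
cv2.imwrite('pics/t3c.png',i)
E
```

```text
t 22.48 pos [ 531.8 -116.9  223.4] rpy [-1.7998e+02  3.0000e-02  5.5600e+00] open 0.736 F [-0.8  0.4 -0.1] grip 0.0
turn wz -0.04 = 1 x -0.04 | shift [ 0.3  0.5 86.4] = 2 x [ 0.16  0.24 43.19]
```

View pics/t3c.png

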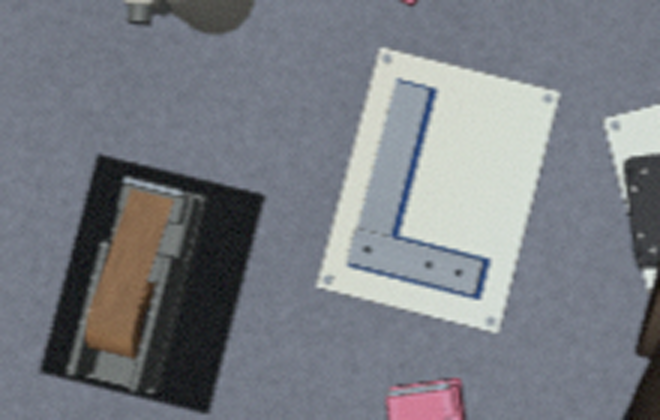

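View pics/w4.png

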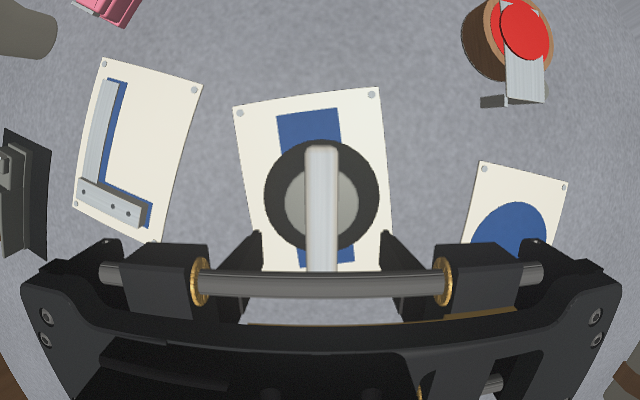

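The square lies along its L with a thin blue sliver on the right, and the bar (column 321) is centred between the fingers. I'll measure the square's residual while grasping the lifter.

jog_arm(motion=[[0,0,0,0,0,30,70],[0,0,0,0,0,30,70],[0,0,0,0,0,18,70],[0,0,0,0,0,8,70],[0,0,0,0,0,0,70],[0,0,0,0,0,0,70]])

```text
t: 23.32
eef_pos: [532.4, -117.0, 138.3]
tcp_rot: [3.141, -0.001, 0.098]
ft_force: [0.5, 0.1, -0.1]
opening: 0.738
grip_force: 0.0
```

```bash
python3 - <<'E'
from h import *
from scipy.optimize import minimize
goto(532.2,-117.3,137,5.6)
r=dict(np.load('t3.npz'));c=r['color'].astype(int)
# colour fit: classify px near plate as blue / grey / white, compare against L of silhouette & square
v,u=np.mgrid[140:260,220:330];v=v.ravel();u=u.ravel();col=c[v,u]
xy4=px2plane(r,np.c_[u,v],4)
for h,nm in((22,'stock'),(14.5,'blade')):pass
blue=(col[:,2]-col[:,0]>50);white=col.min(1)>170
a=np.radians(-15.7);d=xy4-[505.3,134.];U=d[:,0]*np.cos(a)+d[:,1]*np.sin(a);V=-d[:,0]*np.sin(a)+d[:,1]*np.cos(a)
print('blue n',blue.sum());
for lo,hi in((30,60),(60,90),(90,120)):
    s=blue&(U>lo)&(U<hi);w=white&(U>lo)&(U<hi)
    print('blade band',lo,'blue V',np.round([V[s].min(),V[s].max()],1) if s.any() else '','n',s.sum(),'white edge left V>', V[w&(V>38)].min().round(1),'right V<',V[w&(V<38)].max().round(1))
for lo,hi in((-40,-20),(-20,0),(0,20)):
    s=blue&(V>lo)&(V<hi)&(U<40);w=white&(V>lo)&(V<hi)
    print('stock band',lo,'blue U',np.round([U[s].min(),U[s].max()],1) if s.any() else '','white low U<',U[w&(U<0)].max().round(1),'white up U>',U[w&(U>0)].min().round(1))
C=cloud(r).reshape(-1,3);ok=(r['z_map']>0).ravel()
p=C[ok&(np.hypot(*(C[:,:2]-[564,117.5]).T)<120)&(C[:,2]>-3)&(C[:,2]<35)];z0=np.median(p[p[:,2]<8][:,2])
def cost(q):
    a=np.radians(q[2]);d=p[:,:2]-q[:2];u=d[:,0]*np.cos(a)+d[:,1]*np.sin(a);v=-d[:,0]*np.sin(a)+d[:,1]*np.cos(a)
    s=lambda e:1/(1+np.exp(-e));st=s(14-abs(u))*s(52-abs(v));bl=s(68-abs(u-68))*s(14-abs(v-38))*(1-st)
    return np.mean(np.abs(p[:,2]-z0-18*st-10.5*bl))
b=min((minimize(cost,[505+i,134+j,-15.7],method='Nelder-Mead') for i in(-3,3) for j in(-3,3)),key=lambda m:m.fun);print(b.x.round(1))
E
```

```text
t 23.32 pos [ 532.4 -117.   138.3] rpy [ 1.7997e+02 -6.0000e-02  5.6100e+00] open 0.738 F [ 0.5  0.1 -0.1] grip 0.0
turn wz 0.01 = 1 x 0.01 | shift [-0.2  0.3  1.3] = 1 x [-0.23  0.27  1.26]
blue n 113
blade band 30 blue V [22.6 26.2] n 20 white edge left V> 54.8 right V< 19.9
blade band 60 blue V [22.5 26. ] n 19 white edge left V> 54.7 right V< 19.6
blade band 90 blue V [22.7 25.9] n 18 white edge left V> 55.0 right V< 20.0
stock band -40 blue U [-15.3  15.9] white low U< -18.2 white up U> 17.7
stock band -20 blue U [-16.   15.9] white low U< -17.7 white up U> 17.6
stock band 0 blue U [-15.5  15.8] white low U< -17.8 white up U> 17.6
[506.  135.3 -15.7]
```

The square is within about 1.5 mm of its place, with zero angle error. Gripping the lifter.

jog_arm(motion=[[0,0,0,0,0,1,70],[0,0,0,0,0,0,10],[0,0,0,0,0,0,10],[0,0,0,0,0,0,10],[0,0,0,0,0,0,10],[0,0,0,0,0,0,10],[0,0,0,0,0,0,10],[0,0,0,0,0,0,10]])

```text
t: 24.32
eef_pos: [532.1, -117.1, 136.5]
tcp_rot: [3.142, -0.0, 0.098]
ft_force: [0.8, 0.7, 1.0]
opening: 0.271
grip_force: 30.0
```

jog_arm(motion=[[0,0,0,0,0,-5,10],[0,0,0,0,0,-15,10],[0,0,0,0,0,-30,10],[0,0,0,0,0,-30,10],[0,0,0,0,0,0,10]])

```text
t: 24.95
eef_pos: [532.7, -117.4, 218.9]
tcp_rot: [3.14, -0.004, 0.098]
ft_force: [0.8, -0.5, -3.9]
opening: 0.268
grip_force: 30.0
```

```bash
python3 -c "
from h import *
goto(488,-357.5,217,-1.7)"
```

```text
t 24.95 pos [ 532.7 -117.4  218.9] rpy [179.88  -0.24   5.59] open 0.268 F [ 0.8 -0.5 -3.9] grip 30.0
turn wz 7.29 = 1 x 7.29 | shift [-37.5 241.4   1.9] = 5 x [-7.5  48.27  0.38]
```

jog_arm(motion=[[0,0,7.3,0,0,0,10],[0,0,0,-7.5,48,0,10],[0,0,0,-7.5,48,0,10],[0,0,0,-7.5,48,0,10],[0,0,0,-7.5,48,0,10],[0,0,0,-7,49,0,10],[0,0,0,0,0,30,10],[0,0,0,0,0,30,10],[0,0,0,0,0,10,10],[0,0,0,0,0,0,10]])

```text
t: 26.2
eef_pos: [487.9, -356.8, 145.9]
tcp_rot: [-3.141, 0.001, -0.03]
ft_force: [0.1, -0.4, -3.4]
opening: 0.27
grip_force: 30.0
```

jog_arm(motion=[[0,0,0,0,0,5,10],[0,0,0,0,0,3,10],[0,0,0,0,0,0,10],[0,0,0,0,0,0,10]])

```text
t: 26.7
eef_pos: [488.0, -357.0, 138.8]
tcp_rot: [3.141, -0.0, -0.03]
ft_force: [0.1, -0.5, -3.6]
opening: 0.275
grip_force: 30.0
```

jog_arm(motion=[[0,0,0,0,0.6,1.5,10],[0,0,0,0,0,0.7,10],[0,0,0,0,0,0,10],[0,0,0,0,0,0,10]])

```text
t: 27.2
eef_pos: [487.9, -357.7, 136.6]
tcp_rot: [3.141, -0.0, -0.03]
ft_force: [-1.6, -0.2, -0.1]
opening: 0.273
grip_force: 30.0
```

Touching down. Release and rise, then go back to the dispenser.

jog_arm(motion=[[0,0,0,0,0,0.3,10],[0,0,0,0,0,0,60],[0,0,0,0,0,0,60],[0,0,0,0,0,0,60],[0,0,0,0,0,0,60],[0,0,0,0,0,-20,60],[0,0,0,0,0,-40,60],[0,0,0,0,0,-40,60],[0,0,0,0,0,0,92]])

```text
t: 28.32
eef_pos: [488.5, -358.1, 238.9]
tcp_rot: [3.138, -0.004, -0.03]
ft_force: [0.3, -0.2, 0.2]
opening: 0.689
grip_force: 0.0
```

```bash
python3 -c "
from h import *
goto(494.4,347.5,236,-15.2)"
```

```text
t 28.32 pos [ 488.5 -358.1  238.9] rpy [179.8   -0.23  -1.71] open 0.689 F [ 0.3 -0.2  0.2] grip 0.0
turn wz 13.49 = 2 x 6.75 | shift [-179.3 -682.4    2.9] = 14 x [-12.81 -48.74   0.21]
```

jog_arm(motion=[[0,0,6.8,0,0,0,92],[0,0,6.7,0,0,0,92],[0,0,0,-13,-49,0,92],[0,0,0,-13,-49,0,92],[0,0,0,-13,-49,0,92],[0,0,0,-13,-49,0,92],[0,0,0,-13,-49,0,92],[0,0,0,-13,-49,0,92],[0,0,0,-13,-49,0,92],[0,0,0,-13,-49,0,92]])

```text
t: 29.58
eef_pos: [490.0, 49.6, 235.2]
tcp_rot: [3.141, 0.001, -0.266]
ft_force: [0.7, -0.4, 1.0]
opening: 0.971
grip_force: 0.0
```

jog_arm(motion=[[0,0,0,-13,-49,0,92],[0,0,0,-13,-49,0,92],[0,0,0,-13,-49,0,92],[0,0,0,-12,-49,0,92],[0,0,0,-12,-49,0,92],[0,0,0,-12,-46,0,92],[0,0,0,0,0,25,92],[0,0,0,0,0,25,92],[0,0,0,0,0,0,92],[0,0,0,0,0,0,92]])

```text
t: 30.82
eef_pos: [494.6, 348.4, 186.3]
tcp_rot: [-3.142, -0.0, -0.266]
ft_force: [0.9, 1.2, -0.2]
opening: 0.967
grip_force: 0.0
```

```bash
python3 - <<'E'
from h import *
goto(494.4,347.5,100.5,-15.2)
r=shot('top','t4');C=cloud(r).reshape(-1,3);ok=(r['z_map']>0).ravel()
for lo,hi,n in((76,100,'bar'),(12,100,'cup')):
    p=C[ok&(np.hypot(*(C[:,:2]-[488,-357]).T)<90)&(C[:,2]>lo)&(C[:,2]<hi)];print(n,rect(p[:,:2]))
print(plates(r,[(487.6,-357.8),(536.6,-111.1)]))
cv2.imwrite('pics/t4c.png',cv2.resize(r['color'][140:280,340:540,::-1],None,fx=3,fy=3))
E
```

```text
t 30.82 pos [494.6 348.4 186.3] rpy [-1.800e+02 -1.000e-02 -1.522e+01] open 0.967 F [ 0.9  1.2 -0.2] grip 0.0
turn wz -0.02 = 1 x -0.02 | shift [ 0.   1.  85.8] = 2 x [2.00e-02 4.80e-01 4.29e+01]
bar [ 487.4 -356.9  113.    27.6   -1.2]
cup [ 488.5 -355.9  117.   111.3  -62.9]
[array([ 488. , -357.4,  199.1,  149.6,   -2.6]), array([ 536.7, -111.1,  199.3,  150.8,   13.1])]
```

View pics/t4c.png

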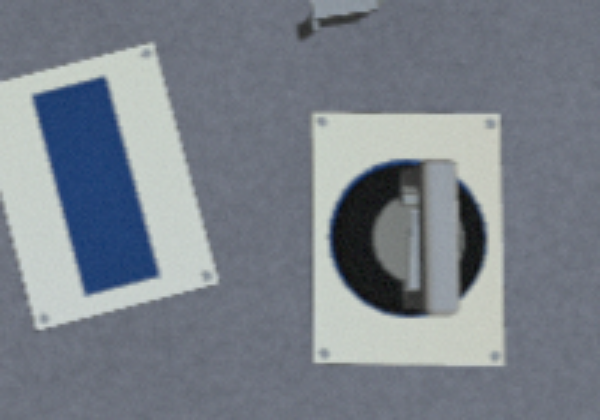

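The lifter is centred on its round silhouette, with an even blue rim around the cup. Next, the dispenser goes to the now-empty oblong plate.

jog_arm(motion=[[0,0,0,0,1,35,92],[0,0,0,0,0,30,92],[0,0,0,0,0,14,92],[0,0,0,0,0,6,92],[0,0,0,0,0,0,92],[0,0,0,0,0,0,30],[0,0,0,0,0,0,30],[0,0,0,0,0,0,30],[0,0,0,0,0,0,30],[0,0,0,0,0,0,30]])

```text
t: 32.12
eef_pos: [494.2, 347.5, 101.1]
tcp_rot: [-3.142, -0.0, -0.266]
ft_force: [0.3, -0.4, 1.5]
opening: 0.584
grip_force: 30.0
```

jog_arm(motion=[[0,0,0,0,0,0,30],[0,0,0,0,0,-10,30],[0,0,0,0,0,-20,30],[0,0,0,0,0,-30,30],[0,0,0,0,0,-30,30],[0,0,0,0,0,-20,30],[0,0,0,0,0,0,30],[0,0,0,0,0,0,30]])

```text
t: 33.12
eef_pos: [493.7, 347.2, 210.0]
tcp_rot: [3.14, 0.001, -0.266]
ft_force: [-0.8, -0.0, -7.2]
opening: 0.59
grip_force: 30.0
```

```bash
python3 -c "
from h import *
goto(537.2,-111.3,210,13.1)"
```

```text
t 33.12 pos [493.7 347.2 210. ] rpy [ 1.7993e+02  7.0000e-02 -1.5210e+01] open 0.590 F [-0.8 -0.  -7.2] grip 30.0
turn wz -28.31 = 4 x -7.08 | shift [-61.5 456.5   0. ] = 10 x [-6.15 45.65  0.  ]
```

jog_arm(motion=[[0,0,-7.1,0,0,0,30],[0,0,-7.1,0,0,0,30],[0,0,-7.1,0,0,0,30],[0,0,-7,0,0,0,30],[0,0,0,-6,46,0,30],[0,0,0,-6,46,0,30],[0,0,0,-6,46,0,30],[0,0,0,-6,46,0,30],[0,0,0,-6,46,0,30],[0,0,0,-6,46,0,30]])

```text
t: 34.38
eef_pos: [521.2, 69.0, 209.9]
tcp_rot: [-3.141, 0.002, 0.228]
ft_force: [1.1, -0.1, -8.2]
opening: 0.587
grip_force: 30.0
```

jog_arm(motion=[[0,0,0,-6,46,0,30],[0,0,0,-6,46,0,30],[0,0,0,-6,46,0,30],[0,0,0,-7,42,0,30],[0,0,0,0,0,30,30],[0,0,0,0,0,35,30],[0,0,0,0,0,25,30],[0,0,0,0,0,8,30],[0,0,0,0,0,0,30],[0,0,0,0,0,0,30]])

```text
t: 35.62
eef_pos: [538.3, -110.5, 113.8]
tcp_rot: [3.141, -0.001, 0.229]
ft_force: [-0.1, -0.0, -6.8]
opening: 0.589
grip_force: 30.0
```

```bash
python3 -c "
from h import *
goto(537.2,-111.2,102,13.1)"
```

```text
t 35.62 pos [ 538.3 -110.5  113.8] rpy [ 1.7996e+02 -6.0000e-02  1.3100e+01] open 0.589 F [-0.1 -0.  -6.8] grip 30.0
turn wz -0.00 = 1 x -0.00 | shift [-1.2  0.4 11.8] = 1 x [-1.24  0.41 11.79]
```

jog_arm(motion=[[0,0,0,-1,0.4,6,30],[0,0,0,0,0,3,30],[0,0,0,0,0,1,30],[0,0,0,0,0,0,30],[0,0,0,0,0,0,30]])

```text
t: 36.25
eef_pos: [537.2, -111.1, 103.1]
tcp_rot: [3.141, -0.0, 0.228]
ft_force: [-1.1, 0.3, -6.9]
opening: 0.588
grip_force: 30.0
```

jog_arm(motion=[[0,0,0,0,0,0.7,30],[0,0,0,0,0,0,30],[0,0,0,0,0,0,30]])

```text
t: 36.62
eef_pos: [537.1, -111.1, 102.3]
tcp_rot: [3.141, -0.0, 0.228]
ft_force: [0.3, -0.3, -6.9]
opening: 0.589
grip_force: 30.0
```

jog_arm(motion=[[0,0,0,0,0,0.6,30],[0,0,0,0,0,0,30],[0,0,0,0,0,0,30]])

```text
t: 37.0
eef_pos: [537.1, -111.1, 102.1]
tcp_rot: [3.141, -0.0, 0.228]
ft_force: [-3.5, 0.4, 3.8]
opening: 0.588
grip_force: 30.0
```

Contact. Release, rise, and move clear towards the left so the camera can see.

jog_arm(motion=[[0,0,0,0,0,0,92],[0,0,0,0,0,0,92],[0,0,0,0,0,0,92],[0,0,0,0,0,0,92],[0,0,0,0,0,-20,92],[0,0,0,0,0,-40,92],[0,0,0,0,0,-50,92],[0,0,0,0,0,-30,92]])

```text
t: 38.0
eef_pos: [537.3, -111.1, 244.0]
tcp_rot: [3.14, -0.002, 0.228]
ft_force: [1.0, -0.1, -0.8]
opening: 0.97
grip_force: 0.0
```

jog_arm(motion=[[0,0,0,0,-55,0,92],[0,0,0,0,-55,0,92],[0,0,0,0,-55,0,92],[0,0,0,0,-55,0,92],[0,0,0,0,-55,0,92],[0,0,0,0,-55,0,92],[0,0,0,0,-55,0,92],[0,0,0,0,-55,0,92],[0,0,0,0,0,0,92]])

```text
t: 39.12
eef_pos: [436.3, 320.3, 241.6]
tcp_rot: [-3.141, -0.0, 0.233]
ft_force: [0.2, -0.9, -0.2]
opening: 0.969
grip_force: 0.0
```

```bash
python3 - <<'E'
from h import *
r=shot('top','t5');C=cloud(r).reshape(-1,3);ok=(r['z_map']>0).ravel()
p=C[ok&(np.hypot(*(C[:,:2]-[537,-111]).T)<100)&(C[:,2]>40)&(C[:,2]<100)];print('disp',rect(p[:,:2]))
print(plates(r,[(536.6,-111.1)]))
cv2.imwrite('pics/t5c.png',cv2.resize(r['color'][60:280,240:520,::-1],None,fx=2.7,fy=2.7))
s=env.state();print(s['t'],s['eef_pos'])
E
```

```text
disp [ 536.3 -111.3  155.7   56.7   13.2]
[array([ 536.7, -111.1,  199.3,  150.8,   13.1])]
39.175 [436.73632819 318.70376578 241.46013277]
```

View pics/t5c.png

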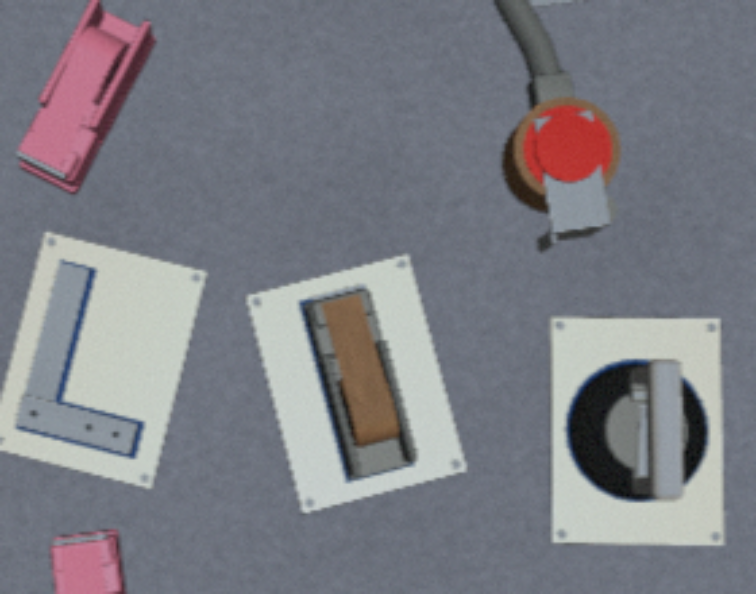

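All three tools lie on their own silhouettes and the bystanders have not moved. Handing in.

```bash
python3 -c "
from cell import env
print(env.job_done())"
```

```text
the job is handed in; nothing more can be done
None
```

The suction lifter, tape dispenser and engineer's square now each lie on their own silhouette, within about 2 mm in the camera measurements; I handed the job in at about 39 s, and the handing-in gave no verdict.

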